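# Lock the dust hood on the sander's extraction port

## Task

Before sanding, take the loose dust hood and slide its tube down over the upright stub pipe of the extraction port beside the belt sander, fully home, its mouth towards the sander; then feel for the lock by twisting it gently to and fro until the stub's spring button pops out through the hole in the tube. Do not force the hood against the port or the button, leave the other things where they are, and let go of the hood when it is locked.

Things in the scene. Friction and masses are not known exactly. Their poses are not given: they have to be found in the camera images.
- hood: Loose dust hood of grey plastic, about 0.24 kg (30 % more or less), standing on its upright round tube. Origin: centre of the tube's lower rim; z up the tube's axis, x towards the wide mouth. Tube 100 mm long, hollow throughout, 44 mm outside, 38 mm bore; its lowest 12 mm widen to a bell (rim 56 mm outside, 49 mm bore).
- hood_head (a point): Centre of the hood's box-shaped head, on the tube's axis 126 mm above the rim, axes as the hood's. The head is 46 mm wide in y with flat sides (grip here from above, fingers closing along y), from x = -28 to 26 mm and 26 mm up and down (hood 152 mm tall). From it the fishtail mouth flares out to 90 mm wide at x = 72 mm.
- hood_hole (a point): The hole for the spring button, in the back wall of the hood's tube (opposite the mouth, x = -20 mm), 30 mm above the rim; 9 mm wide, 11 mm high. Axes as the hood's.
- station: Sanding station, fixed: an 18 mm plywood board, 220 x 560 mm, with a belt sander lying belt-up in a plywood cradle and, near one end, the extraction port. Origin: on the bench top under the port, on its axis; z up; y points from the port to the sander. The sander begins 110 mm from the port's axis, is 150 mm wide, 200 mm high and reaches 470 mm from the port.
- port_seat (a point): On the port's axis at the top of its round flange (90 mm wide), 26 mm above the bench, axes as the station's. The tube is home when its rim rests here. From the flange rises a fixed black stub pipe, 36 mm outside, 62 mm tall, its last 10 mm tapering to 28 mm; the spring button sits in its side 30 mm above the flange.
- button (a joint): Travel of the stub's steel spring button (7 mm thick, end rounded, 5.5 mm proud): 0 m out, 0.003 to 0.0055 while the tube's wall covers it. It faces away from the sander (station -y) but up to 0.6 rad (34 degrees) to either side: not in the poses. The bell pushes it in (4 to 12 N down). It pops out when the hole is within 4 to 7 degrees of it, then stops the tube from turning or lifting.
- nozzle: Another attachment, not needed: a round tapering grey nozzle 120 mm tall and 48 mm wide, standing upright near the hood. Origin: centre of its foot.
- parts_bin: Blue plastic bin, 110 x 160 x 55 mm, with small wooden pieces. Origin: centre of its underside. Leave it.
- sanding_block: Cork sanding block, 60 x 110 x 34 mm. Origin: centre of its underside. Leave it.
- try_square: Try square lying flat, wooden stock 115 mm, steel blade 160 mm, 16 mm high. Origin: under the stock. Leave it.
- hammer: Hammer lying flat, 260 mm long, 26 mm high. Origin: under its middle. Leave it.
- chisel: Chisel lying flat, 250 mm long, 26 mm high. Origin: under its middle. Leave it.
- glue: White glue bottle, 56 mm wide, 150 mm tall, standing. Origin: centre of its foot. Leave it.
- offcut: Strip of wood, 45 x 170 x 30 mm. Origin: centre of its underside. Leave it.
Things that resemble listed ones, but are neither listed nor needed, are in the scene too. What is shaped like the hood but purple is not meant.

How it is judged (in metres and radians):
On the way:
1. the hood's tube slides down over the stub, its wall pushing the spring button in (value of joint button above 0.002 m and z of hood in the frame of port_seat below 0.022 m and horizontal distance between hood and port_seat below 0.005 m), for 0.04 s.
At the end, for the whole second after the job is handed in: The hood stands upright on the port (within 3.5 degrees), its rim on the flange (within 3 mm in height, 4 mm sideways), its mouth towards the sander (within 43 degrees), the spring button out through the hole (pushed in less than 1.5 mm), released and at rest (value of joint button below 0.0015 m and z of hood in the frame of port_seat between -0.003 and 0.003 m and horizontal distance between hood and port_seat below 0.004 m and angle between hood's own z axis and vertical below 0.06 rad and angle between the x axis of hood and the y axis of station, either way round below 0.75 rad and linear speed of hood below 0.02 m/s); the robot touches nothing.
It fails at once if the hood was forced against the port, the button or the sander (contacts of more than 60 N) (contact force between hood and station above 60 N).
It fails at once if another thing on the bench was moved more than 30 mm (distance of any of nozzle, parts_bin, sanding_block, try_square, hammer, chisel, glue, offcut from where it was at the start of the episode above 0.03 m).
It also fails if it takes over 72 s, if anything falls off the work surface, if the arm or the gripper's body presses on something with over 40 N, if the wrist force passes 120 N, or if a joint passes its speed limit or range.

## Robot

A 6-joint arm with a two-finger parallel gripper is mounted at the origin on the work surface. World frame = base frame: x ahead of the robot, y to its left, z up, the work surface at z = 0. Lengths are in mm, angles in rad, forces in N, time in s.
With the tool pointing down it reaches from about 250 to 775 mm from the base axis. Payload 8.9 kg.
Tool frame: the origin (TCP) lies at the very end of the fingers, on their centre line; the grasp point (between the pads) lies 19 mm behind it; z points along the fingers, y is the direction in which the jaws open and shut (so a half turn about z gives the same grasp; the last joint's range is limited). The gripper opens to 85 mm and grips with 20 to 120 N. Pads are 22 mm wide; open, the fingers measure 114 mm over their backs; the gripper's body (76 mm by 85 mm) begins 54 mm behind the grasp point. The pads swing forward as they close: fully open they stand 13 mm farther back than shut.
Start: joints at [1.015, 0.291, -0.153, 1.127, 0, 1.431], TCP at [212.533, 480.056, 231.305] pointing down, gripper open.
Joint ranges: [-2.52, 2.52], [-0.91, 1.74], [-1.3, 1.37], [-1.96, 2.02], [-1.52, 1.47], [-3.14, 3.14]. Speed limits (rad/s): [2.22, 2.22, 2.79, 3.14, 3.14, 3.14].

## Interface

Orientations are given as a unit quaternion [w, x, y, z].
In Python, from rig import env gives the robot as it stands. The module is installed in compiled form; this text tells all that it offers.
- The arm moves only by the tool drive_tool, never from a script. Its argument "deltas" is one flat list of numbers, 7 for each row, row after row: the shift along the tool's x, y, z in mm, then the turn, a rotation vector about the tool's x, y, z in rad, then the closure, from 0 (fully open) to 1 (shut). A call has 1 to 8 rows; each row shifts and turns the commanded pose from where the row before left it, along the tool's axes as they then stand; what a row does not reach is not made up. A row lasts 1/8 s, in which the tool goes at most 62.5 mm and 10.7 degrees, less where a joint would pass 70% of its speed; a pose out of reach is approached as far as the arm can. A call with a gripper value outside its range is refused whole. The fingers move at their own pace and stop on an object; the grip force is fixed at half the most. Time passes only in rows, so rows that do not move let the fingers close. It gives the time, the measured TCP pose, the force and the opening at its end, in the units of the state.
- env.get_obs(): the state, without advancing time (a new reading comes with each control period).
- env.capture(name): name is "scene" or "top" or "wrist"; returns the picture (384x512x3 uint8, red, green, blue); there is no depth.
- env.camera_model(name): a dict with "fx", "fy", "cx", "cy" (pixels), "dist" ([k1, k2, p1, p2, k3] as OpenCV has them; the pictures are not rectified), "cam_to_world" (4x4, takes a point from camera to world coordinates); the wrist camera has in their place "T_tool_cam" (4x4, takes a point from camera to tool coordinates, whose origin is the TCP and whose axes are the flange's). Camera axes: x right, y down, z forward; pixel columns grow to the right and rows downward; lengths in mm; the calibration is good to about 2 mm. A picture is of the moment at which its call begins: read the wrist's pose just before it. camera_model takes no time and is no camera call.
- env.close_job(): hands the job in, once; it reports no verdict.
The state is a dict: "time_s": time; "joint_pos": joint angles; "joint_velocities": joint speeds; "tau": joint torques, N m; "eef_pos": TCP position; "tcp_rot": TCP orientation; "wrist_force": force on the tool from outside, world axes, zero at the start; "wrist_torque": the same for the moment, N m; "finger_gap": opening from 0.0 (shut) to 1.0 (fully open).
Only numpy, scipy, OpenCV 4.12 (cv2) and the standard library are available. Lean on these libraries where they do the work, as an engineer would, in place of code of your own. Each camera call takes 0.05 s, during which the arm holds its last target.

## Working session

There is one attempt and no reset: what is moved stays moved. The work goes in short steps, Python scripts to look and compute and a tool call to move; the robot and the scene stay as the last step left them, time stands still between calls to the robot, and variables do not carry over. Pictures are saved under pics/ and viewed, and the job is handed in when it is done.

Besides the shell and the picture viewer there is one more tool, called after "Request:" in YAML: its name, and indented under it one key for each argument. drive_tool: Moves the arm, as the interface text tells. Its arguments: {"type":"object","properties":{"deltas":{"type":"array","items":{"type":"number"}}},"required":["deltas"]}

```bash
mkdir -p pics; ls; cat > h.py <<'E'
import numpy as np, cv2
from scipy.spatial.transform import Rotation as R
from rig import env
def cap(n,f):
    o=env.get_obs(); im=env.capture(n); cv2.imwrite('pics/'+f,im[:,:,::-1]); return o,im
def T(o):
    M=np.eye(4); q=o['tcp_rot']; M[:3,:3]=R.from_quat([q[1],q[2],q[3],q[0]]).as_matrix(); M[:3,3]=o['eef_pos']; return M
def model(n,o=None):
    m=env.camera_model(n); K=np.array([[m['fx'],0,m['cx']],[0,m['fy'],m['cy']],[0,0,1]]); d=np.array(m['dist'],float)
    C=np.array(m['cam_to_world']) if n!='wrist' else T(o)@np.array(m['T_tool_cam'])
    return K,d,C
def ray(mod,uv):
    K,d,C=mod; p=cv2.undistortPoints(np.array([[uv]],float),K,d)[0,0]
    v=C[:3,:3]@np.array([p[0],p[1],1]); return C[:3,3],v/np.linalg.norm(v)
def onz(mod,uv,z):
    o,v=ray(mod,uv); return o+v*(z-o[2])/v[2]
def proj(mod,P):
    K,d,C=mod; W=np.linalg.inv(C); return cv2.projectPoints(np.array(P,float).reshape(-1,3),cv2.Rodrigues(W[:3,:3])[0],W[:3,3],K,d)[0][:,0]
E
python3 - <<'E'
from h import *
o,_=cap('scene','s0.png');cap('top','t0.png');cap('wrist','w0.png')
print(o)
for n in('scene','top'): print(model(n)[2].round(1))
print(env.camera_model('wrist'))
E
```

```text
pics
{'time_s': 0.0, 'joint_pos': array([ 1.01473856e+00,  2.91281754e-01, -1.54139364e-01,  1.12670883e+00,
        8.46158554e-06,  1.43148326e+00]), 'joint_velocities': array([ 0.00190716, -0.00105807, -0.00133404, -0.00095965,  0.00145688,
        0.00010023]), 'tau': array([-2.17761844e-03, -5.37141216e+01,  3.31370687e+01,  1.57583464e-02,
       -3.83784754e-04,  1.41862083e-05]), 'eef_pos': array([212.27309826, 479.68013206, 230.72668256]), 'tcp_rot': array([-2.31174400e-04,  2.06867691e-01,  9.78368700e-01, -6.25467763e-04]), 'wrist_force': array([ 0.32298986, -0.99086247,  0.00876733]), 'wrist_torque': array([-0.03044819, -0.02303162,  0.03650408]), 'finger_gap': 0.9993248728405167}
[[-3.0000e-01  7.0000e-01 -6.0000e-01  1.0789e+03]
 [ 9.0000e-01  2.0000e-01 -2.0000e-01  2.8830e+02]
 [ 0.0000e+00 -7.0000e-01 -7.0000e-01  8.1710e+02]
 [ 0.0000e+00  0.0000e+00  0.0000e+00  1.0000e+00]]
[[-0.0000e+00 -1.0000e+00  2.0000e-01  3.0090e+02]
 [-1.0000e+00  0.0000e+00  0.0000e+00  1.0050e+02]
 [-0.0000e+00 -2.0000e-01 -1.0000e+00  1.0581e+03]
 [ 0.0000e+00  0.0000e+00  0.0000e+00  1.0000e+00]]
{'fx': 340.6302916979315, 'fy': 340.6302916979315, 'cx': 256.18194727712375, 'cy': 191.00667552011032, 'dist': array([-0.07565197,  0.        ,  0.        ,  0.        ,  0.        ]), 'T_tool_cam': array([[-8.74823438e-04, -9.61419878e-01, -2.75083719e-01,
         6.98147561e+01],
       [ 9.99999607e-01, -8.80740597e-04, -1.02011041e-04,
        -4.98038527e-01],
       [-1.44201956e-04, -2.75083700e-01,  9.61420271e-01,
        -1.41774288e+02],
       [ 0.00000000e+00,  0.00000000e+00,  0.00000000e+00,
         1.00000000e+00]])}
```

View pics/s0.png

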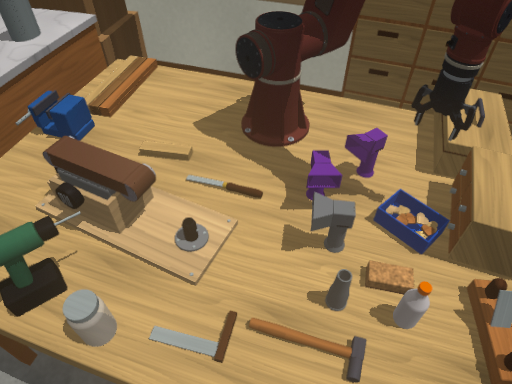

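View pics/t0.png

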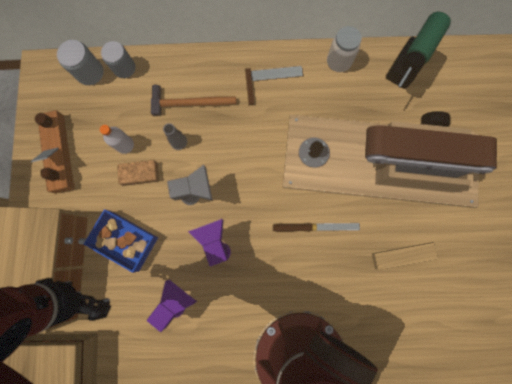

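View pics/w0.png

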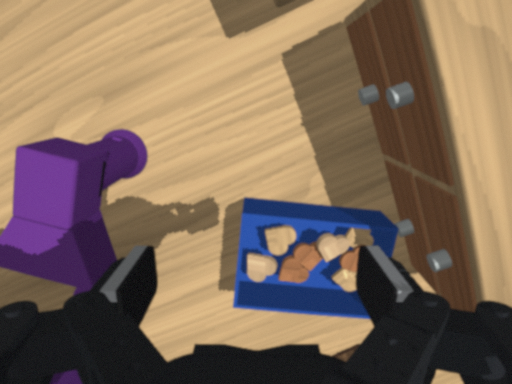

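```bash
python3 - <<'E'
import cv2
t=cv2.imread('pics/t0.png'); s=cv2.imread('pics/s0.png')
a=cv2.resize(t[110:230,150:350],None,fx=4,fy=4,interpolation=cv2.INTER_CUBIC)
cv2.imwrite('pics/t0z.png',a)
b=cv2.resize(s[170:320,160:370],None,fx=3.8,fy=3.8,interpolation=cv2.INTER_CUBIC); cv2.imwrite('pics/s0z.png',b)
E
```

```text
(no output)
```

View pics/t0z.png

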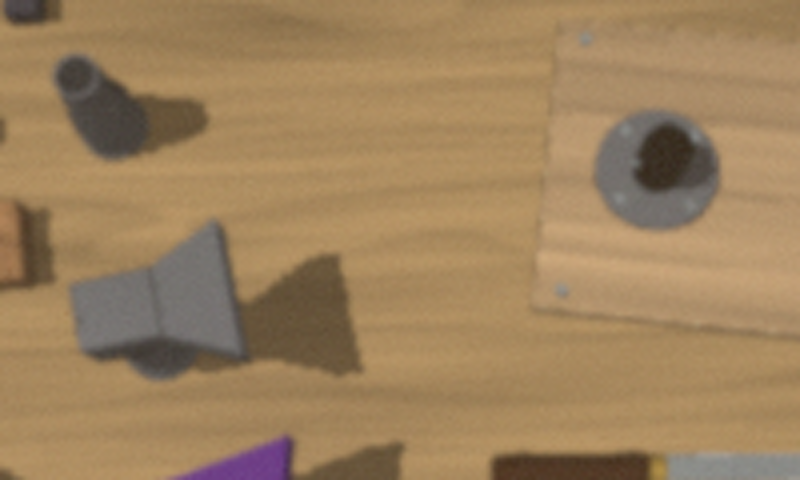

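View pics/s0z.png

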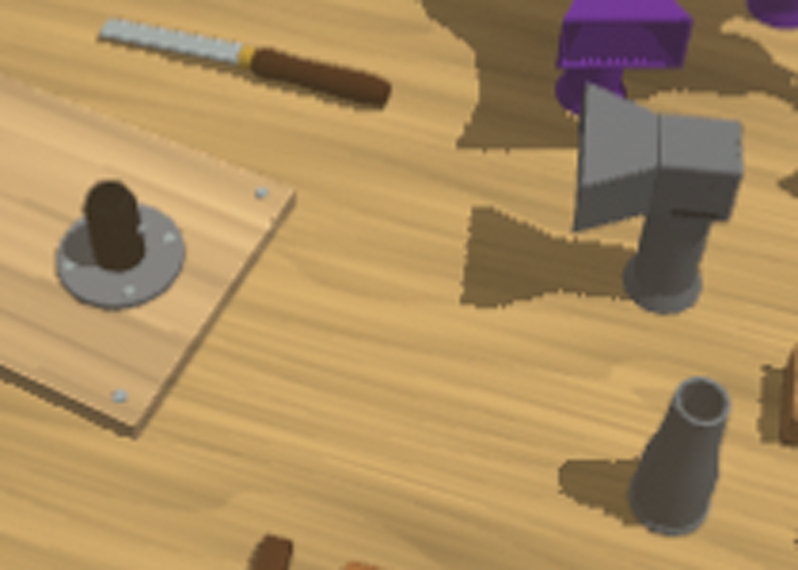

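```bash
python3 - <<'E'
from h import *
m=model('top'); s=model('scene')
f=lambda x,y:(150+(x+.5)/4-.5,110+(y+.5)/4-.5)
g=lambda x,y:(160+(x+.5)/3.8-.5,170+(y+.5)/3.8-.5)
for n,p in dict(bl=(72,286),fl=(153,267),fr=(163,338),ml=(217,222),mr=(245,357),br=(82,352)).items():
    print('top',n,onz(m,f(*p),152).round(1))
for n,p in dict(fl=(659,176),fr=(660,114),br=(741,124),bl=(732,178),m1=(587,84),m2=(580,184)).items():
    print('scene',n,onz(s,g(*p),152).round(1))
print('rim top',onz(m,f(158,360),0).round(1),'scene rim',onz(s,g(662,285),0).round(1))
print('flange',onz(m,f(657,169),26).round(1),onz(s,g(120,254),26).round(1))
print('stub top',onz(m,f(668,146),88).round(1),onz(s,g(112,192),88).round(1))
for p in((560,22),(533,306),(585,38),(561,290)): print('board',onz(m,f(*p),18).round(1))
for p in((294,192),(138,427),(262,192),(119,396)): print('boards',onz(s,g(*p),18).round(1))
print('nozzle',onz(m,f(78,76),120).round(1),onz(s,g(702,402),120).round(1))
E
```

```text
top bl [476.3 330.7 152. ]
top fl [487.  279.2 152. ]
top fr [441.4 272.7 152. ]
top ml [514.9 238.5 152. ]
top mr [427.9 221.2 152. ]
top br [433.9 323.8 152. ]
scene fl [496.4 283.5 152. ]
scene fr [444.8 274.5 152. ]
scene br [436.9 325.5 152. ]
scene bl [483.7 326.8 152. ]
scene m1 [433.7 224.2 152. ]
scene m2 [518.  238.5 152. ]
rim top [448.7 305.3   0. ] scene rim [462.4 303.1   0. ]
flange [574.5 -61.9  26. ] [575.3 -61.6  26. ]
stub top [574.  -60.5  88. ] [569.6 -61.2  88. ]
board [691.4   2.8  18. ]
board [477.8  31.2  18. ]
board [678.3 -15.2  18. ]
board [488.9  10.6  18. ]
boards [478.5  31.5  18. ]
boards [692.2   4.4  18. ]
boards [485.9   9.4  18. ]
boards [675.3 -16.9  18. ]
nozzle [625.8 336.7 120. ] [626.4 337.8 120. ]
```

```bash
cat >> h.py <<'E'
def plan(pos,yaw_y,n,grip,o=None):
    """target TCP pos, yaw (deg) of tool y axis, tool straight down"""
    o=o or env.get_obs(); M=T(o); a=np.radians(yaw_y); y=np.array([np.cos(a),np.sin(a),0]); z=np.array([0,0,-1.]); G=np.stack([np.cross(y,z),y,z],1)
    rv=R.from_matrix(M[:3,:3].T@G).as_rotvec(); st=R.from_rotvec(rv/n).as_matrix(); C=M[:3,:3]; d=(np.array(pos)-M[:3,3])/n
    print('cur',M[:3,3].round(1),'yawy',np.degrees(np.arctan2(C[1,1],C[0,1])).round(1),'dist/row',np.linalg.norm(d).round(1),'deg/row',np.degrees(np.linalg.norm(rv)/n).round(1))
    L=[]
    for i in range(n):
        L+=list((C.T@d).round(1))+list((rv/n).round(4))+[grip]; C=C@st
    print([float(x) for x in L])
E
python3 -c "
from h import *
plan([461,301,240],10.7,8,0)"
```

```text
cur [212.4 479.8 230.9] yawy 66.1 dist/row 38.3 deg/row 6.9
[-37.5, -7.9, -1.1, -0.0001, 0.0, 0.1209, 0.0, -38.1, -3.3, -1.1, -0.0001, 0.0, 0.1209, 0.0, -38.3, 1.3, -1.1, -0.0001, 0.0, 0.1209, 0.0, -37.8, 5.9, -1.1, -0.0001, 0.0, 0.1209, 0.0, -36.8, 10.5, -1.1, -0.0001, 0.0, 0.1209, 0.0, -35.3, 14.8, -1.1, -0.0001, 0.0, 0.1209, 0.0, -33.2, 19.0, -1.1, -0.0001, 0.0, 0.1209, 0.0, -30.7, 22.9, -1.1, -0.0001, 0.0, 0.1209, 0.0]
```

Request:
drive_tool:
  deltas: [-37.5,-8,-1,0,0,0.121,0,-38,-3,-1,0,0,0.121,0,-38,1.5,-1,0,0,0.121,0,-38,6,-1,0,0,0.121,0,-37,10.5,-1,0,0,0.121,0,-35,15,-1,0,0,0.121,0,-33,19,-1,0,0,0.121,0,-31,23,-1,0,0,0.121,0]

```text
time_s: 1.15
eef_pos: [462.2, 300.9, 239.1]
tcp_rot: [-0.0, 0.64, 0.768, -0.0]
wrist_force: [-0.1, 0.3, -0.5]
finger_gap: 1.002
```

Request:
drive_tool:
  deltas: [0,0,0,0,0,0,0]

```text
time_s: 1.27
eef_pos: [463.1, 300.2, 238.9]
tcp_rot: [0.0, 0.64, 0.768, -0.0]
wrist_force: [-0.3, 0.3, 0.0]
finger_gap: 1.001
```

```bash
python3 -c "
from h import *
cap('wrist','w1.png')
plan([461,301,240],10.7,2,0)"
```

```text
cur [461.9 301.1 238.9] yawy 10.6 dist/row 0.7 deg/row 0.1
[0.1, -0.4, -0.6, -0.0004, 0.0, -0.001, 0.0, 0.1, -0.4, -0.6, -0.0004, 0.0, -0.001, 0.0]
```

View pics/w1.png

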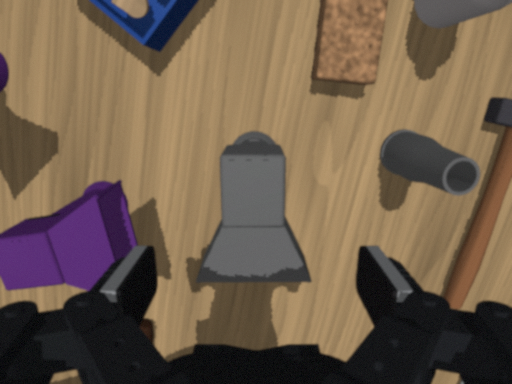

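```bash
python3 - <<'E'
from h import *
L=[env.get_obs() for _ in range(3)]
print([l['eef_pos'].round(2) for l in L])
o=L[0]; o['eef_pos']=np.array([461.9,301.1,238.9])
m=model('wrist',o)
P={n:onz(m,p,152) for n,p in dict(bl=(221.5,155.5),br=(284.5,155),fl=(222.5,226),fr=(286.5,226.5),ml=(200,280.5),mr=(310.5,280.5)).items()}
for n in P: print(n,P[n].round(1))
f=(P['fl']+P['fr'])/2; b=(P['bl']+P['br'])/2
d=f-b; print('len',np.linalg.norm(d),'yaw',np.degrees(np.arctan2(d[1],d[0])))
w=P['fr']-P['fl'];print('w',np.linalg.norm(w),np.degrees(np.arctan2(w[1],w[0])))
w=P['mr']-P['ml'];print('w',np.linalg.norm(w),np.degrees(np.arctan2(w[1],w[0])))
print('origin',(b+d*28/54).round(1))
E
python3 - <<'E'
import cv2
t=cv2.imread('pics/w1.png'); cv2.imwrite('pics/w1z.png',cv2.resize(t[120:300,180:330],None,fx=3.3,fy=3.3,interpolation=cv2.INTER_CUBIC))
E
```

```text
[array([461.85, 301.05, 238.87]), array([461.85, 301.05, 238.87]), array([461.85, 301.05, 238.87])]
bl [433.  325.3 152. ]
br [475.  333.4 152. ]
fl [441.7 274.7 152. ]
fr [487.1 282.8 152. ]
ml [431.7 227.5 152. ]
mr [514.3 242.9 152. ]
len 51.6694088264033 yaw -78.39780004117272
w 46.12000739157215 10.074889988215526
w 84.08534374059937 10.563365553533583
origin [459.4 303.1 152. ]
```

View pics/w1z.png

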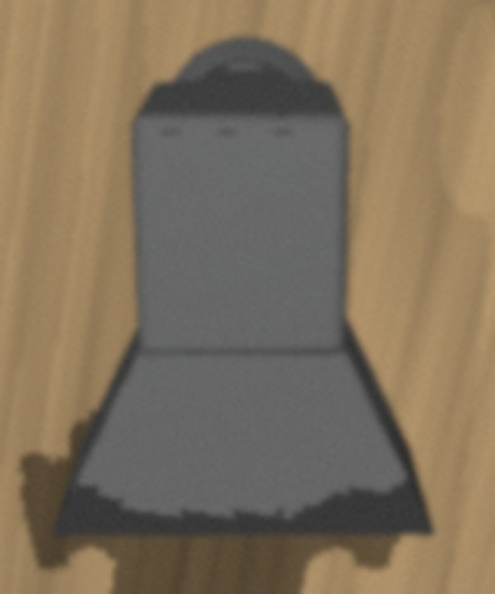

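```bash
python3 -c "
from h import *
plan([460,302.5,110],10.5,8,0)"
```

```text
cur [461.9 301.1 238.9] yawy 10.6 dist/row 16.1 deg/row 0.0
[0.2, -0.2, 16.1, -0.0001, 0.0, 0.0002, 0.0, 0.2, -0.2, 16.1, -0.0001, 0.0, 0.0002, 0.0, 0.2, -0.2, 16.1, -0.0001, 0.0, 0.0002, 0.0, 0.2, -0.2, 16.1, -0.0001, 0.0, 0.0002, 0.0, 0.2, -0.2, 16.1, -0.0001, 0.0, 0.0002, 0.0, 0.2, -0.2, 16.1, -0.0001, 0.0, 0.0002, 0.0, 0.2, -0.2, 16.1, -0.0001, 0.0, 0.0002, 0.0, 0.2, -0.2, 16.1, -0.0001, 0.0, 0.0002, 0.0]
```

Request:
drive_tool:
  deltas: [0.2,-0.2,16,0,0,0,0,0.2,-0.2,16,0,0,0,0,0.2,-0.2,16,0,0,0,0,0.2,-0.2,16,0,0,0,0,0.2,-0.2,16,0,0,0,0,0.2,-0.2,16,0,0,0,0,0.2,-0.2,16,0,0,0,0,0.2,-0.2,16,0,0,0,0]

```text
time_s: 2.33
eef_pos: [458.4, 303.8, 110.8]
tcp_rot: [-0.0, 0.637, 0.771, -0.0]
wrist_force: [-1.0, -0.4, -0.3]
finger_gap: 0.998
```

```bash
python3 -c "
from h import *
cap('wrist','w2.png')"
```

```text
(no output)
```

View pics/w2.png

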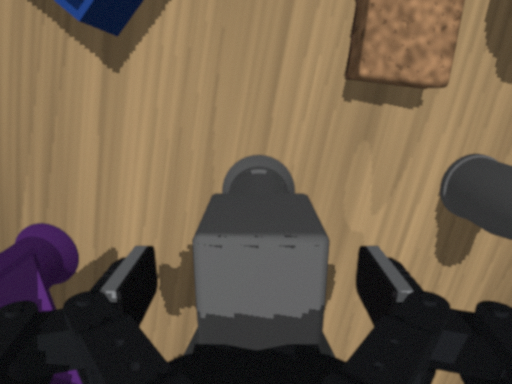

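Request:
drive_tool:
  deltas: [0,1.8,0,0,0,0,0,0,0,0,0,0,0,0.2,0,0,0,0,0,0,0.35,0,0,0,0,0,0,0.5,0,0,0,0,0,0,1,0,0,0,0,0,0,1,0,0,0,0,0,0,1,0,0,0,0,0,0,1]

```text
time_s: 3.38
eef_pos: [461.5, 303.5, 111.9]
tcp_rot: [0.0, 0.638, 0.77, 0.0]
wrist_force: [-0.5, 0.3, 5.3]
finger_gap: 0.532
```

Request:
drive_tool:
  deltas: [0,0,0,0,0,0,1,0,0,0,0,0,0,1]

```text
time_s: 3.62
eef_pos: [461.5, 303.5, 111.8]
tcp_rot: [0.0, 0.638, 0.77, 0.0]
wrist_force: [-0.9, 0.0, 5.6]
finger_gap: 0.532
```

```bash
python3 -c "
from h import *
cap('wrist','w3.png')"
```

```text
(no output)
```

View pics/w3.png

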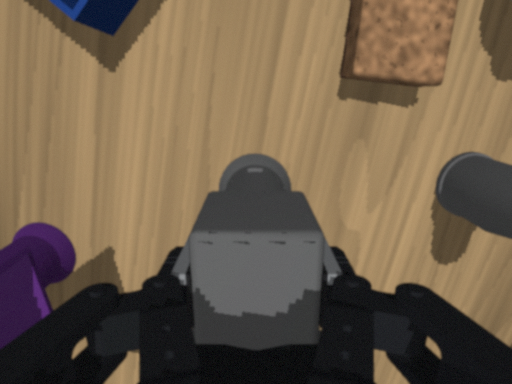

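```bash
python3 - <<'E'
from h import *
o=env.get_obs(); print(o['eef_pos'],o['wrist_force'])
m=env.camera_model('wrist'); K,d,_=model('wrist',o); mod=(K,d,np.array(m['T_tool_cam']))
zt=o['eef_pos'][2]
for p in((190,234),(321,233),(256,233.5)): print('top back edge tool',onz(mod,p,-(152-zt)).round(1))
for p in((204,193),(310,192),(256,192.5)): print('bottom back edge',onz(mod,p,-(100-zt)).round(1))
for p in((255,154),): print('rim back',onz(mod,p,zt).round(1), onz(mod,p,zt-2).round(1))
E
python3 - <<'E'
import cv2
t=cv2.imread('pics/w3.png'); cv2.imwrite('pics/w3z.png',cv2.resize(t[140:260,170:340],None,fx=4.5,fy=4.5,interpolation=cv2.INTER_CUBIC))
E
```

```text
[461.5228547  303.54920781 111.85496537] [-1.34501266  0.65002927  5.84888885]
top back edge tool [ 25.9 -21.8 -40.1]
top back edge tool [ 26.2  20.6 -40.1]
top back edge tool [ 26.1  -0.4 -40.1]
bottom back edge [ 24.5 -24.9  11.9]
bottom back edge [24.9 25.  11.9]
bottom back edge [24.7 -0.4 11.9]
rim back [ 25.8  -1.2 111.9] [ 26.1  -1.2 109.9]
```

View pics/w3z.png

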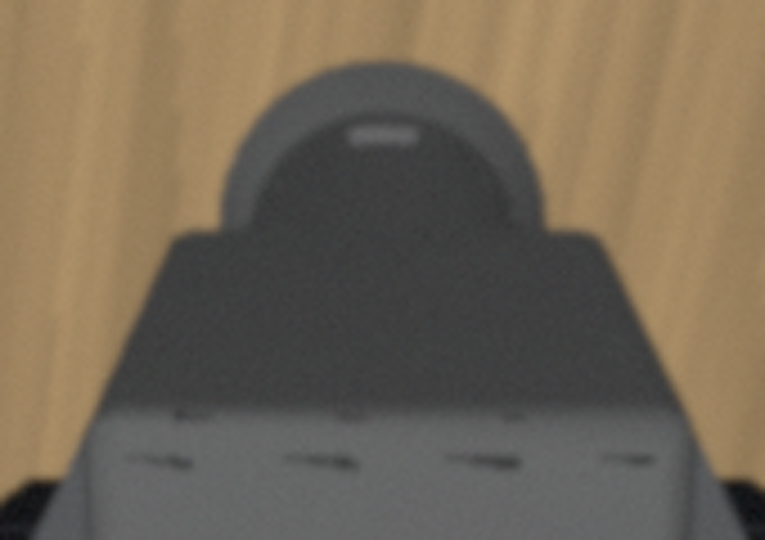

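Request:
drive_tool:
  deltas: [0,0,-5,0,0,0,1,0,0,-15,0,0,0,1,0,0,-25,0,0,0,1,0,0,-30,0,0,0,1,0,0,-30,0,0,0,1,0,0,-15,0,0,0,1,0,0,0,0,0,0,1]

```text
time_s: 4.55
eef_pos: [461.8, 303.6, 232.2]
tcp_rot: [0.0, 0.638, 0.77, 0.001]
wrist_force: [0.6, -0.7, -3.0]
finger_gap: 0.53
```

```bash
python3 -c "
from h import *
print(env.get_obs()['wrist_force'])
plan([485,-50,232],-7.5,10,1)"
```

```text
[ 0.61847091 -0.68317751 -2.99774443]
cur [461.8 303.6 232.2] yawy 10.7 dist/row 35.4 deg/row 1.8
[-35.2, -4.3, -0.0, 0.0002, -0.0001, 0.0317, 1.0, -35.3, -3.1, -0.0, 0.0002, -0.0001, 0.0317, 1.0, -35.4, -2.0, 0.0, 0.0002, -0.0001, 0.0317, 1.0, -35.4, -0.9, 0.0, 0.0002, -0.0001, 0.0317, 1.0, -35.4, 0.2, 0.0, 0.0002, -0.0001, 0.0317, 1.0, -35.4, 1.3, 0.0, 0.0002, -0.0001, 0.0317, 1.0, -35.4, 2.5, 0.0, 0.0002, -0.0001, 0.0317, 1.0, -35.3, 3.6, 0.0, 0.0002, -0.0001, 0.0317, 1.0, -35.1, 4.7, 0.0, 0.0002, -0.0001, 0.0317, 1.0, -35.0, 5.8, 0.0, 0.0002, -0.0001, 0.0317, 1.0]
```

Request:
drive_tool:
  deltas: [-20,-3,0,0,0,0.032,1,-35,-3.5,0,0,0,0.032,1,-35,-2.5,0,0,0,0.032,1,-35,-1.5,0,0,0,0.032,1,-35,0,0,0,0,0.032,1,-35,1,0,0,0,0.032,1,-35,2,0,0,0,0.032,1,-35,3,0,0,0,0.032,1]

```text
time_s: 5.55
eef_pos: [473.6, 36.1, 230.2]
tcp_rot: [-0.001, 0.732, 0.681, -0.001]
wrist_force: [0.3, -0.3, -2.9]
finger_gap: 0.534
```

Request:
drive_tool:
  deltas: [-35,4,0,0,0,0.032,1,-30,5,0,0,0,0.031,1,-20,3,0,0,0,0,1,-3,0,0,0,0,0,1,0,0,0,0,0,0,1,0,0,0,0,0,0,1]

```text
time_s: 6.3
eef_pos: [477.9, -50.2, 231.0]
tcp_rot: [-0.0, 0.752, 0.659, -0.0]
wrist_force: [-0.5, -0.0, -2.6]
finger_gap: 0.533
```

```bash
python3 -c "
from h import *
o,_=cap('wrist','w4.png');print(o['eef_pos'],o['tcp_rot'],o['wrist_force'],o['wrist_torque']);cap('scene','s4.png')
plan([485,-50,232],-7.5,2,1)
t=cv2.imread('pics/s4.png');cv2.imwrite('pics/s4z.png',cv2.resize(t[130:300,60:290],None,fx=3.4,fy=3.4,interpolation=cv2.INTER_CUBIC))
"
```

```text
[477.86006756 -50.16139479 231.02701254] [-3.20956353e-04  7.52367082e-01  6.58744002e-01 -1.08266952e-04] [-0.45699851 -0.01932117 -2.59238625] [ 0.05700877 -0.00556354 -0.00866883]
cur [478.1 -50.2 231.2] yawy -7.6 dist/row 3.5 deg/row 0.0
[0.5, 3.4, -0.4, -0.0001, -0.0001, -0.0006, 1.0, 0.5, 3.4, -0.4, -0.0001, -0.0001, -0.0006, 1.0]
```

View pics/w4.png

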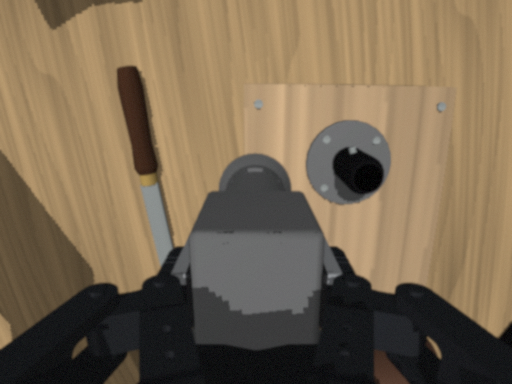

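View pics/s4z.png

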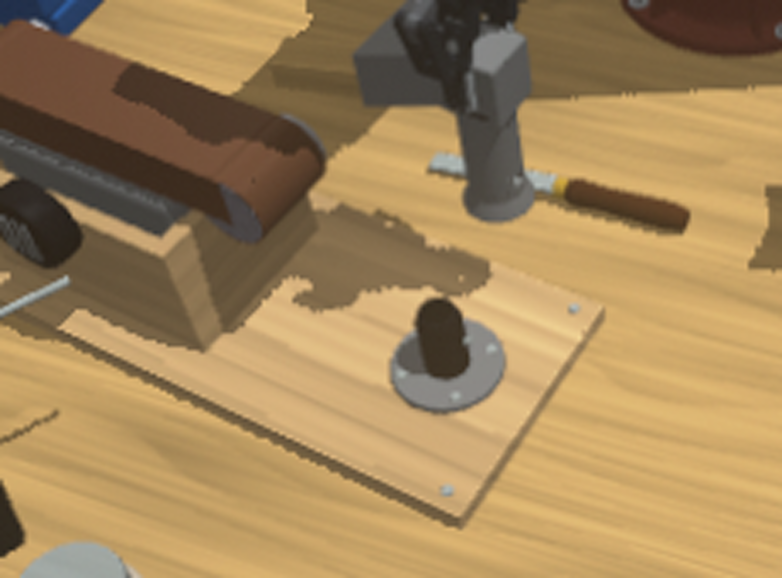

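```bash
python3 - <<'E'
import cv2
t=cv2.imread('pics/w4.png'); cv2.imwrite('pics/w4z.png',cv2.resize(t[105:220,295:400],None,fx=5,fy=5,interpolation=cv2.INTER_CUBIC))
E
```

```text
(no output)
```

View pics/w4z.png

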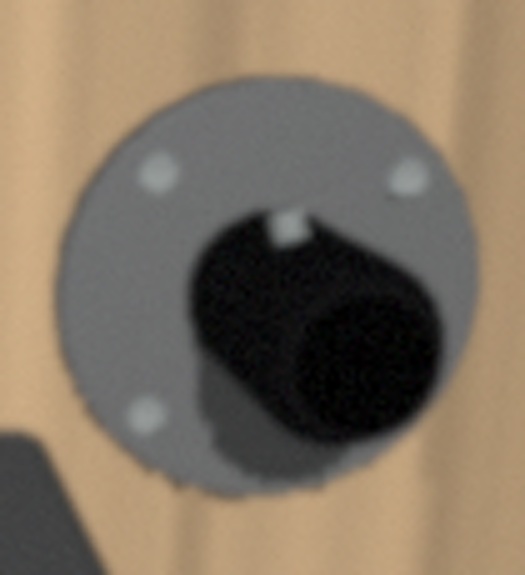

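```bash
python3 - <<'E'
from h import *
o=env.get_obs(); o['eef_pos']=np.array([478,-50.2,231.1])
m=model('wrist',o); M=T(o)
f=lambda x,y:(295+(x+.5)/5-.5,105+(y+.5)/5-.5)
def rep(n,p,z):
    P=onz(m,p,z); t=np.linalg.inv(M)@np.r_[P,1]; print(n,P.round(1),'tool',t[:3].round(1)); return P
fc=rep('flange',f(267.5,286),26); tc=rep('top',f(367,360),88); 
c=fc
for z in(54,56,58):
    b=rep('button',f(288,226),z); d=b-tc if 0 else b-(fc+(tc-fc)*.48); print(np.hypot(*d[:2]),np.degrees(np.arctan2(d[1],d[0])))
rep('screw bd',(258.5,104),18);rep('screw bd',(441.5,107),18)
# hood in tool frame now
for p,z in(((256,231.5),152),((208,191.5),100),((304,191.5),100)): rep('hood back',p,231.1-112+z)
rep('rim back',(255.5,154),231.1-112)
sx=[rep('fs',f(*p),26) for p in((158,173),(408,177),(146,415))]
E
```

```text
flange [572.8 -61.1  26. ] tool [  1.6  95.4 205.1]
top [573.9 -62.2  88. ] tool [  0.8  96.7 143.1]
button [570.5 -43.6  54. ] tool [ 18.7  90.8 177.1]
18.218101921467863 99.05315958801818
button [569.9 -43.2  56. ] tool [ 19.   90.2 175.1]
18.690712259651008 100.45171088903166
button [569.4 -42.9  58. ] tool [ 19.3  89.7 173.1]
19.173906071521973 101.78053267603867
screw bd [488.    8.7  18. ] tool [ 59.7   2.2 213.1]
screw bd [676.6 -17.5  18. ] tool [ 58.5 192.6 213.1]
hood back [481.2 -23.8 271.1] tool [ 26.6  -0.3 -40. ]
hood back [458.6 -22.3 219.1] tool [ 25.1 -22.9  12. ]
hood back [503.4 -28.3 219.1] tool [25.1 22.3 12. ]
rim back [480.7 -24.6 119.1] tool [ 25.7  -0.7 112. ]
fs [551.9 -34.7  26. ] tool [ 25.   71.2 205.1]
fs [603.2 -42.1  26. ] tool [ 24.5 123.1 205.1]
fs [545.3 -85.5  26. ] tool [-26.2  71.4 205.1]
```

```bash
python3 -c "
from h import *
plan([574,-59.6,215],-10,5,1)"
```

```text
cur [478.1 -50.2 231.2] yawy -7.6 dist/row 19.5 deg/row 0.5
[0.7, 19.3, 3.2, -0.0, -0.0, 0.0085, 1.0, 0.8, 19.3, 3.2, -0.0, -0.0, 0.0085, 1.0, 1.0, 19.3, 3.2, -0.0, -0.0, 0.0085, 1.0, 1.1, 19.2, 3.2, -0.0, -0.0, 0.0085, 1.0, 1.3, 19.2, 3.2, -0.0, -0.0, 0.0085, 1.0]
```

Request:
drive_tool:
  deltas: [0.7,19.3,0,0,0,0.0085,1,0.8,19.3,4,0,0,0.0085,1,1,19.3,4,0,0,0.0085,1,1.1,19.2,4,0,0,0.0085,1,1.3,19.2,4,0,0,0.0085,1,0,0,0,0,0,0,1,0,0,0,0,0,0,1]

```text
time_s: 7.28
eef_pos: [573.5, -59.9, 215.2]
tcp_rot: [-0.0, 0.766, 0.643, -0.0]
wrist_force: [-0.4, -0.1, -3.4]
finger_gap: 0.53
```

```bash
python3 -c "
from h import *
o,_=cap('wrist','w5.png');print(o['eef_pos'],o['wrist_force']);cap('scene','s5.png');cap('top','t5.png')
plan([574,-59.6,205],-10,1,1)
t=cv2.imread('pics/s5.png');a=cv2.resize(t[130:280,110:260],None,fx=3.4,fy=3.4,interpolation=cv2.INTER_CUBIC)
t=cv2.imread('pics/t5.png');b=cv2.resize(t[80:230,270:350],None,fx=3.4,fy=3.4,interpolation=cv2.INTER_CUBIC)
cv2.imwrite('pics/m5.png',np.hstack([a,b]))
"
```

```text
[573.54083457 -59.85895923 215.20137208] [-0.37960828 -0.09588027 -3.3847081 ]
cur [573.7 -60.1 215.6] yawy -10.0 dist/row 10.6 deg/row 0.0
[0.5, 0.2, 10.6, 0.0001, -0.0, -0.0007, 1.0]
```

View pics/w5.png

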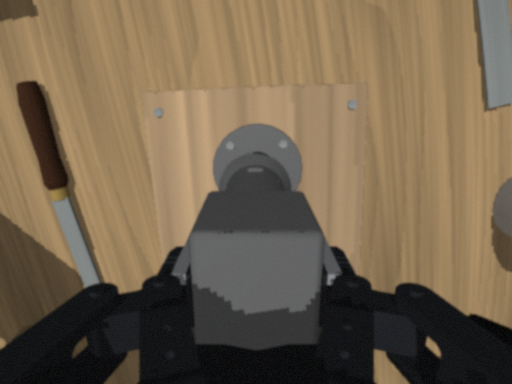

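View pics/m5.png

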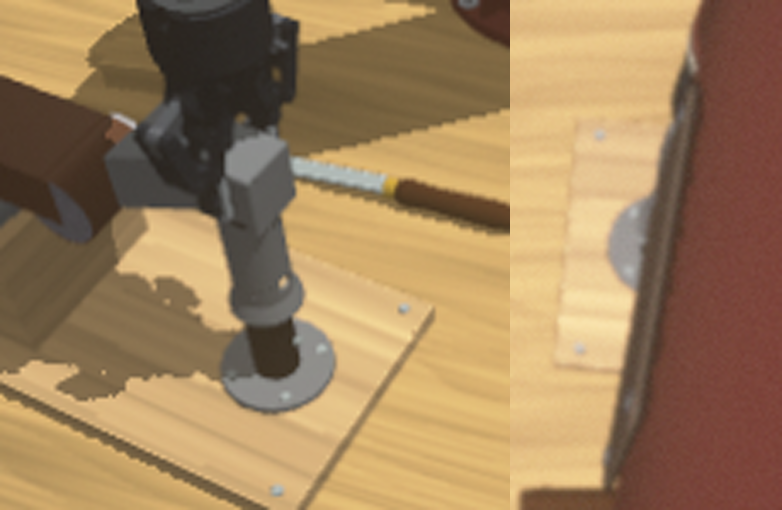

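Request:
drive_tool:
  deltas: [0.4,0.2,5,0,0,0,1,0,0,5,0,0,0,1,0,0,4,0,0,0,1,0,0,4,0,0,0,1,0,0,3,0,0,0,1,0,0,3,0,0,0,1]

```text
time_s: 8.18
eef_pos: [574.4, -60.0, 191.1]
tcp_rot: [0.0, 0.766, 0.642, -0.0]
wrist_force: [0.3, -0.1, -3.4]
finger_gap: 0.536
```

Request:
drive_tool:
  deltas: [0,0,3,0,0,0,1,0,0,3,0,0,0,1]

```text
time_s: 8.43
eef_pos: [574.4, -60.0, 185.2]
tcp_rot: [0.0, 0.766, 0.642, 0.0]
wrist_force: [-0.3, -0.2, -2.4]
finger_gap: 0.529
```

Request:
drive_tool:
  deltas: [0,0,2,0,0,0,1,0,0,2,0,0,0,1]

```text
time_s: 8.68
eef_pos: [574.4, -59.9, 181.2]
tcp_rot: [0.0, 0.766, 0.642, -0.0]
wrist_force: [0.5, -0.5, -3.2]
finger_gap: 0.531
```

Request:
drive_tool:
  deltas: [0,0,2,0,0,0,1,0,0,2,0,0,0,1]

```text
time_s: 8.93
eef_pos: [574.7, -60.3, 177.4]
tcp_rot: [0.0, 0.766, 0.642, 0.0]
wrist_force: [0.5, -1.9, -0.8]
finger_gap: 0.527
```

Request:
drive_tool:
  deltas: [-0.5,0,0,0,0,0,1,0,0,1.5,0,0,0,1,0,0,0,0,0,0,1]

```text
time_s: 9.3
eef_pos: [574.5, -60.6, 175.8]
tcp_rot: [0.0, 0.766, 0.642, 0.0]
wrist_force: [0.9, -1.6, -2.4]
finger_gap: 0.53
```

Request:
drive_tool:
  deltas: [-0.4,0,1,0,0,0,1,0,0,2,0,0,0,1,0,0,0,0,0,0,1]

```text
time_s: 9.68
eef_pos: [574.2, -60.8, 172.6]
tcp_rot: [-0.0, 0.766, 0.642, -0.0]
wrist_force: [1.3, -1.2, -3.9]
finger_gap: 0.53
```

Request:
drive_tool:
  deltas: [-0.2,0,2,0,0,0,1,0,0,2,0,0,0,1]

```text
time_s: 9.93
eef_pos: [574.2, -61.0, 168.7]
tcp_rot: [-0.0, 0.766, 0.642, 0.0]
wrist_force: [1.3, -1.0, -2.4]
finger_gap: 0.531
```

Request:
drive_tool:
  deltas: [-0.3,0.3,2,0,0,0,1,0,0,2,0,0,0,1]

```text
time_s: 10.18
eef_pos: [574.3, -61.3, 164.6]
tcp_rot: [-0.0, 0.766, 0.642, -0.0]
wrist_force: [-1.0, -0.1, -0.8]
finger_gap: 0.535
```

Request:
drive_tool:
  deltas: [0,0,2,0,0,0,1,0,0,1,0,0,0,1]

```text
time_s: 10.42
eef_pos: [574.5, -61.1, 162.0]
tcp_rot: [-0.0, 0.766, 0.642, 0.0]
wrist_force: [0.1, 1.1, 2.1]
finger_gap: 0.531
```

Request:
drive_tool:
  deltas: [0,0,1,0,0,0,1,0,0,1,0,0,0,1]

```text
time_s: 10.68
eef_pos: [574.5, -61.2, 159.9]
tcp_rot: [-0.0, 0.766, 0.642, 0.0]
wrist_force: [-0.6, 2.6, 1.6]
finger_gap: 0.531
```

Request:
drive_tool:
  deltas: [0,0,1,0,0,0,1,0,0,1,0,0,0,1]

```text
time_s: 10.92
eef_pos: [574.5, -61.2, 157.7]
tcp_rot: [-0.0, 0.766, 0.642, 0.0]
wrist_force: [-0.7, 2.8, -1.1]
finger_gap: 0.529
```

Request:
drive_tool:
  deltas: [0,0,1,0,0,0,1,0,0,1,0,0,0,1]

```text
time_s: 11.18
eef_pos: [574.4, -61.2, 155.5]
tcp_rot: [-0.0, 0.766, 0.642, -0.0]
wrist_force: [0.0, 2.9, -0.5]
finger_gap: 0.53
```

Request:
drive_tool:
  deltas: [0,0,1,0,0,0,1,0,0,1,0,0,0,1]

```text
time_s: 11.42
eef_pos: [574.5, -61.3, 153.7]
tcp_rot: [-0.0, 0.766, 0.642, 0.0]
wrist_force: [-0.7, 3.3, 1.3]
finger_gap: 0.53
```

Request:
drive_tool:
  deltas: [0,0,2,0,0,0,1,0,0,2,0,0,0,1,0,0,1.5,0,0,0,1]

```text
time_s: 11.8
eef_pos: [574.4, -61.3, 148.1]
tcp_rot: [-0.0, 0.766, 0.642, -0.0]
wrist_force: [-0.6, 3.6, 1.6]
finger_gap: 0.527
```

Request:
drive_tool:
  deltas: [0,0,2,0,0,0,1,0,0,2,0,0,0,1,0,0,1,0,0,0,1]

```text
time_s: 12.18
eef_pos: [574.4, -61.4, 143.1]
tcp_rot: [-0.0, 0.766, 0.642, -0.0]
wrist_force: [-1.2, 2.4, 0.3]
finger_gap: 0.531
```

Request:
drive_tool:
  deltas: [0,0,1,0,0,0,1,0,0,1,0,0,0,1]

```text
time_s: 12.42
eef_pos: [574.4, -61.4, 141.2]
tcp_rot: [-0.0, 0.766, 0.642, -0.0]
wrist_force: [-1.8, 4.0, -0.3]
finger_gap: 0.532
```

Request:
drive_tool:
  deltas: [0,0,0.8,0,0,0,1,0,0,0.7,0,0,0,1]

```text
time_s: 12.68
eef_pos: [574.4, -61.4, 139.7]
tcp_rot: [-0.0, 0.766, 0.642, -0.0]
wrist_force: [-1.2, 3.9, 1.2]
finger_gap: 0.53
```

Request:
drive_tool:
  deltas: [0,0,0.5,0,0,0,1,0,0,0.5,0,0,0,1]

```text
time_s: 12.92
eef_pos: [574.4, -61.3, 138.7]
tcp_rot: [-0.0, 0.766, 0.642, -0.0]
wrist_force: [-1.0, 4.4, -0.0]
finger_gap: 0.534
```

Request:
drive_tool:
  deltas: [0,0,0.5,0,0,0,1,0,0,0,0,0,0,1]

```text
time_s: 13.18
eef_pos: [574.4, -61.3, 138.2]
tcp_rot: [-0.0, 0.766, 0.642, -0.0]
wrist_force: [-0.1, 4.0, -0.8]
finger_gap: 0.531
```

Request:
drive_tool:
  deltas: [0,0,0.5,0,0,0,1,0,0,0,0,0,0,1]

```text
time_s: 13.42
eef_pos: [574.5, -61.3, 138.0]
tcp_rot: [0.0, 0.766, 0.642, 0.0]
wrist_force: [-1.6, 4.2, 2.7]
finger_gap: 0.543
```

Request:
drive_tool:
  deltas: [0,0,0.5,0,0,0,1,0,0,0,0,0,0,1]

```text
time_s: 13.68
eef_pos: [574.5, -61.4, 137.9]
tcp_rot: [0.0, 0.766, 0.642, 0.0]
wrist_force: [-3.9, 4.5, 7.2]
finger_gap: 0.534
```

Request:
drive_tool:
  deltas: [0,0,-0.4,0,0,0,1,0,-0.05,0,0,0,-0.035,1,0,-0.05,0,0,0,-0.035,1]

```text
time_s: 14.05
eef_pos: [574.6, -61.7, 137.9]
tcp_rot: [0.0, 0.743, 0.67, -0.0]
wrist_force: [-1.2, 2.5, 4.2]
finger_gap: 0.528
```

```bash
cat > st.py <<'E'
from h import *
o=env.get_obs(); M=T(o)
print(o['time_s'],o['eef_pos'].round(2),'yaw %.2f'%np.degrees(np.arctan2(M[1,1],M[0,1])),'F',o['wrist_force'].round(1),'T',o['wrist_torque'].round(3),'tau6 %.3f'%o['tau'][5], 'j6',o['joint_pos'][5].round(3))
E
python3 st.py
```

```text
14.05 [574.59 -61.69 137.92] yaw -5.91 F [-1.2  2.5  4.2] T [ 0.733  0.517 -0.123] tau6 0.347 j6 1.441
```

Request:
drive_tool:
  deltas: [0,-0.05,0,0,0,-0.035,1,0,-0.05,0,0,0,-0.035,1]

```text
time_s: 14.3
eef_pos: [574.6, -61.7, 137.9]
tcp_rot: [0.0, 0.719, 0.695, -0.0]
wrist_force: [-1.7, 2.3, 4.4]
finger_gap: 0.526
```

```bash
python3 st.py
```

```text
14.3 [574.58 -61.71 137.88] yaw -1.91 F [-1.7  2.3  4.4] T [ 0.431  0.265 -0.169] tau6 0.316 j6 1.371
```

Request:
drive_tool:
  deltas: [0,-0.05,0,0,0,-0.035,1,0,-0.05,0,0,0,-0.03,1]

```text
time_s: 14.55
eef_pos: [574.4, -61.6, 137.9]
tcp_rot: [0.0, 0.696, 0.718, -0.0]
wrist_force: [-1.3, 0.4, 5.8]
finger_gap: 0.531
```

```bash
python3 st.py
```

```text
14.55 [574.42 -61.61 137.87] yaw 1.81 F [-1.3  0.4  5.8] T [ 0.211  0.209 -0.163] tau6 0.205 j6 1.306
```

Request:
drive_tool:
  deltas: [0,-0.05,0,0,0,-0.03,1]

```text
time_s: 14.68
eef_pos: [574.3, -61.8, 137.9]
tcp_rot: [0.0, 0.685, 0.728, -0.0]
wrist_force: [-0.6, -0.4, 4.2]
finger_gap: 0.533
```

```bash
python3 st.py
```

```text
14.675 [574.29 -61.84 137.87] yaw 3.51 F [-0.6 -0.4  4.2] T [-0.234  0.226  0.007] tau6 0.352 j6 1.276
```

Request:
drive_tool:
  deltas: [0,-0.05,0,0,0,-0.025,1,0,0,0,0,0,0,1]

```text
time_s: 14.92
eef_pos: [574.4, -61.9, 137.8]
tcp_rot: [0.001, 0.677, 0.736, -0.0]
wrist_force: [-1.5, -2.2, 4.5]
finger_gap: 0.531
```

```bash
python3 st.py
```

```text
14.925 [574.37 -61.86 137.85] yaw 4.85 F [-1.5 -2.2  4.5] T [-0.716  0.014 -0.067] tau6 -0.253 j6 1.253
```

Request:
drive_tool:
  deltas: [0,-0.05,0,0,0,-0.025,1,0,0,0,0,0,0,1]

```text
time_s: 15.18
eef_pos: [574.4, -61.7, 137.8]
tcp_rot: [0.001, 0.667, 0.745, -0.0]
wrist_force: [1.1, -2.9, 3.4]
finger_gap: 0.532
```

```bash
python3 st.py
```

```text
15.175 [574.41 -61.73 137.85] yaw 6.29 F [ 1.1 -2.9  3.4] T [-0.926 -0.349 -0.071] tau6 -0.259 j6 1.228
```

```bash
python3 -c "
from h import *
o,_=cap('wrist','w6.png');cap('scene','s6.png')
t=cv2.imread('pics/w6.png');a=cv2.resize(t[110:230,190:320],None,fx=4,fy=4,interpolation=cv2.INTER_CUBIC)
t=cv2.imread('pics/s6.png');b=cv2.resize(t[190:260,150:220],None,fx=4,fy=4,interpolation=cv2.INTER_CUBIC)
b=cv2.copyMakeBorder(b,0,200,0,0,cv2.BORDER_CONSTANT);cv2.imwrite('pics/m6.png',np.hstack([a,b]))"
```

```text
(no output)
```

View pics/m6.png

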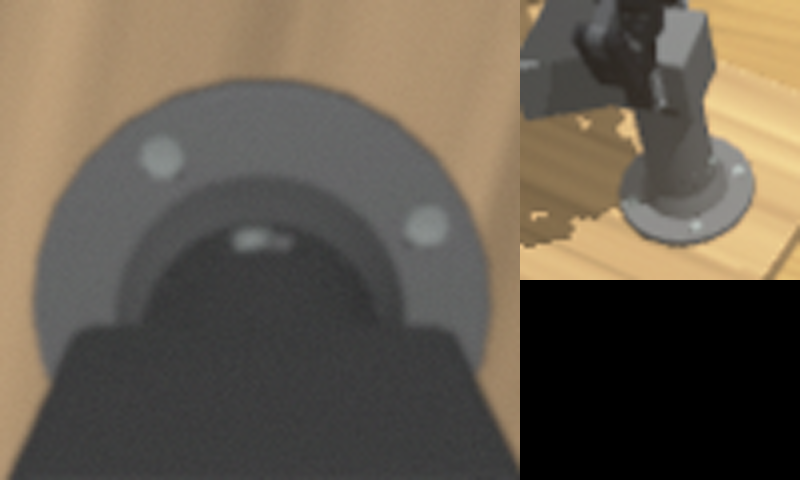

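Request:
drive_tool:
  deltas: [0,-0.05,0,0,0,-0.025,1,0,0,0,0,0,0,1]

```text
time_s: 15.52
eef_pos: [574.3, -61.6, 137.9]
tcp_rot: [0.0, 0.658, 0.753, 0.0]
wrist_force: [2.5, -3.0, 5.2]
finger_gap: 0.533
```

```bash
python3 st.py
```

```text
15.525 [574.32 -61.55 137.87] yaw 7.74 F [ 2.5 -3.   5.2] T [-1.103 -0.69  -0.03 ] tau6 -0.258 j6 1.203
```

Request:
drive_tool:
  deltas: [0,-0.05,0,0,0,-0.025,1,0,0,0,0,0,0,1]

```text
time_s: 15.78
eef_pos: [574.2, -61.4, 137.9]
tcp_rot: [0.0, 0.648, 0.761, 0.0]
wrist_force: [1.9, -3.6, 5.8]
finger_gap: 0.535
```

```bash
python3 st.py;  python3 -c "
from h import *
o,_=cap('wrist','w7.png')
t=cv2.imread('pics/w7.png');a=cv2.resize(t[140:200,210:300],None,fx=7,fy=7,interpolation=cv2.INTER_CUBIC)
cv2.imwrite('pics/m7.png',a)"
```

```text
15.775 [574.18 -61.44 137.86] yaw 9.17 F [ 1.9 -3.6  5.8] T [-1.055 -0.817 -0.067] tau6 -0.259 j6 1.178
```

View pics/m7.png

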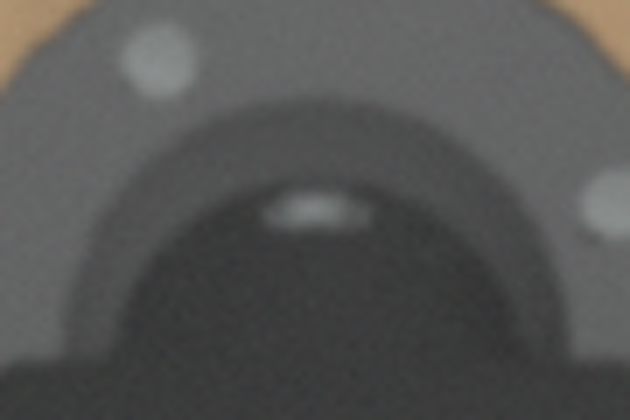

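Request:
drive_tool:
  deltas: [-0.3,0.1,-0.2,0,0,-0.03,1,0,-0.05,0,0,0,-0.03,1,0,0,0,0,0,0,1]

```text
time_s: 16.2
eef_pos: [573.9, -61.6, 137.9]
tcp_rot: [-0.0, 0.625, 0.781, 0.0]
wrist_force: [1.8, -2.5, 4.1]
finger_gap: 0.531
```

```bash
python3 st.py
```

```text
16.2 [573.95 -61.57 137.86] yaw 12.62 F [ 1.8 -2.5  4.1] T [-0.875 -0.634 -0.011] tau6 -0.301 j6 1.117
```

Request:
drive_tool:
  deltas: [0,-0.05,0,0,0,-0.03,1,0,0,0,0,0,0,1]

```text
time_s: 16.45
eef_pos: [574.0, -61.6, 137.9]
tcp_rot: [0.0, 0.613, 0.79, 0.0]
wrist_force: [2.3, -2.2, 4.3]
finger_gap: 0.532
```

```bash
python3 st.py
```

```text
16.45 [574.04 -61.61 137.91] yaw 14.34 F [ 2.3 -2.2  4.3] T [-0.81  -0.757 -0.067] tau6 -0.305 j6 1.087
```

Request:
drive_tool:
  deltas: [0,-0.05,0,0,0,-0.03,1,0,0,0,0,0,0,1]

```text
time_s: 16.7
eef_pos: [574.2, -61.6, 137.9]
tcp_rot: [0.0, 0.601, 0.799, 0.0]
wrist_force: [4.1, -1.9, 1.5]
finger_gap: 0.534
```

```bash
python3 st.py;  python3 -c "
from h import *
o,_=cap('wrist','w8.png')
t=cv2.imread('pics/w8.png');a=cv2.resize(t[140:200,210:300],None,fx=7,fy=7,interpolation=cv2.INTER_CUBIC)
cv2.imwrite('pics/m8.png',a)"
```

```text
16.7 [574.25 -61.61 137.92] yaw 16.06 F [ 4.1 -1.9  1.5] T [-0.602 -1.242 -0.084] tau6 -0.327 j6 1.057
```

View pics/m8.png

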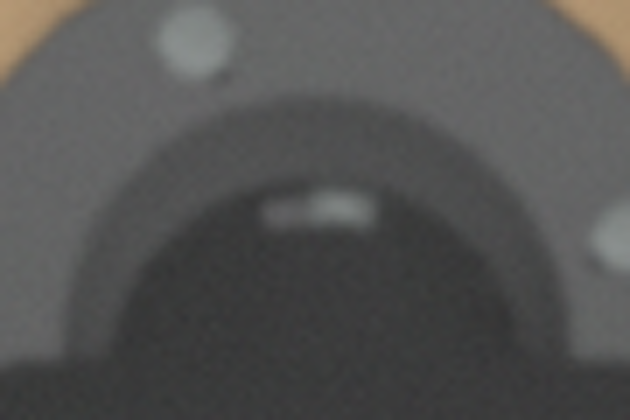

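Request:
drive_tool:
  deltas: [0,-0.05,0,0,0,-0.03,1,0,0,0,0,0,0,1]

```text
time_s: 17.0
eef_pos: [574.5, -61.6, 137.9]
tcp_rot: [0.0, 0.589, 0.808, 0.0]
wrist_force: [4.9, -0.9, 1.0]
finger_gap: 0.53
```

```bash
python3 st.py;  python3 -c "
from h import *
o,_=cap('wrist','w9.png')
t=cv2.imread('pics/w9.png');a=cv2.resize(t[140:200,210:300],None,fx=7,fy=7,interpolation=cv2.INTER_CUBIC)
cv2.imwrite('pics/m9.png',a)"
```

```text
17.0 [574.49 -61.56 137.91] yaw 17.80 F [ 4.9 -0.9  1. ] T [-0.513 -1.765 -0.165] tau6 -0.311 j6 1.027
```

View pics/m9.png

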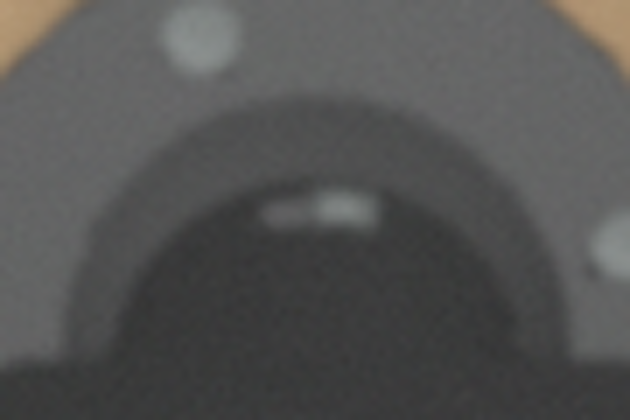

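Request:
drive_tool:
  deltas: [0,0.05,0,0,0,0.035,1,0,0.05,0,0,0,0.035,1,0,0.05,0,0,0,0.035,1,0,0,0,0,0,0.015,1,0,0,0,0,0,0,1]

```text
time_s: 17.68
eef_pos: [573.9, -61.1, 137.9]
tcp_rot: [-0.0, 0.637, 0.771, 0.0]
wrist_force: [3.3, 3.4, 4.9]
finger_gap: 0.53
```

```bash
python3 st.py
```

```text
17.675 [573.85 -61.14 137.89] yaw 10.88 F [3.3 3.4 4.9] T [ 1.158 -0.833  0.107] tau6 0.245 j6 1.148
```

Request:
drive_tool:
  deltas: [0,0,-1,0,0,0,1,0,0,-1,0,0,0,1,0,0,0,0,0,0,1]

```text
time_s: 18.05
eef_pos: [573.6, -61.7, 139.3]
tcp_rot: [-0.0, 0.637, 0.771, -0.0]
wrist_force: [3.3, 1.6, -4.3]
finger_gap: 0.53
```

Request:
drive_tool:
  deltas: [0,0,-0.7,0,0,0,1,0,0,0,0,0,0,1]

```text
time_s: 18.3
eef_pos: [573.6, -61.7, 140.4]
tcp_rot: [-0.0, 0.637, 0.771, -0.0]
wrist_force: [2.4, 0.4, -5.8]
finger_gap: 0.533
```

Request:
drive_tool:
  deltas: [0,0,-0.8,0,0,0,1,0,0,0,0,0,0,1]

```text
time_s: 18.55
eef_pos: [573.6, -61.7, 141.0]
tcp_rot: [-0.0, 0.637, 0.771, -0.0]
wrist_force: [3.1, 1.5, -11.9]
finger_gap: 0.53
```

Request:
drive_tool:
  deltas: [0,0,-0.5,0,0,0,1,0,0,0,0,0,0,1]

```text
time_s: 18.8
eef_pos: [573.6, -61.6, 141.3]
tcp_rot: [-0.001, 0.637, 0.771, -0.0]
wrist_force: [3.3, 0.6, -16.2]
finger_gap: 0.533
```

Request:
drive_tool:
  deltas: [0,0,1.5,0,0,0,1,0,0,1.5,0,0,0,1,0,0,1,0,0,0,1,0,0,0,0,0,0,1]

```text
time_s: 19.3
eef_pos: [574.1, -61.8, 138.2]
tcp_rot: [0.0, 0.637, 0.771, -0.0]
wrist_force: [1.1, -0.6, -3.0]
finger_gap: 0.53
```

```bash
python3 st.py
```

```text
19.3 [574.12 -61.82 138.19] yaw 10.85 F [ 1.1 -0.6 -3. ] T [ 0.022 -0.019 -0.035] tau6 -0.002 j6 1.148
```

Request:
drive_tool:
  deltas: [0,0,0.6,0,0,0,1,0,0,0,0,0,0,1]

```text
time_s: 19.55
eef_pos: [574.2, -61.8, 137.9]
tcp_rot: [0.0, 0.637, 0.771, 0.0]
wrist_force: [-2.1, 0.2, 3.5]
finger_gap: 0.533
```

Request:
drive_tool:
  deltas: [0,0,0,0,0,0,0.4,0,0,0,0,0,0,0.2,0,0,0,0,0,0,0,0,0,0,0,0,0,0,0,0,0,0,0,0,0,0,0,0,0,0,0,0]

```text
time_s: 20.3
eef_pos: [574.0, -61.6, 137.3]
tcp_rot: [-0.0, 0.637, 0.771, 0.0]
wrist_force: [-1.1, 0.2, -0.3]
finger_gap: 1.001
```

```bash
python3 st.py;  python3 -c "
from h import *
o,_=cap('wrist','w10.png')"
```

```text
20.3 [574.01 -61.64 137.28] yaw 10.86 F [-1.1  0.2 -0.3] T [-0.004  0.013 -0.002] tau6 0.000 j6 1.148
```

View pics/w10.png

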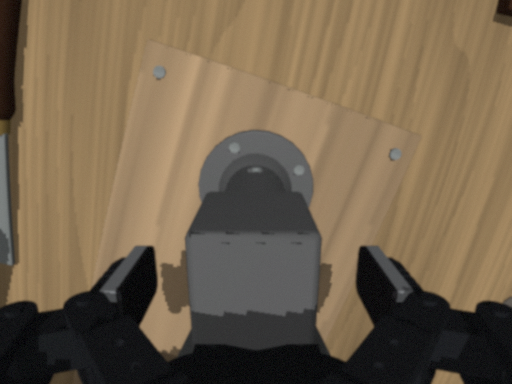

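Released, and the hood is upright with the button in its hole at about (256,169). Rising straight up.

Request:
drive_tool:
  deltas: [0,0,-10,0,0,0,0,0,0,-20,0,0,0,0,0,0,-25,0,0,0,0,0,0,-25,0,0,0,0,0,0,-25,0,0,0,0,0,0,-15,0,0,0,0,0,0,0,0,0,0,0]

```text
time_s: 21.22
eef_pos: [574.6, -61.8, 258.4]
tcp_rot: [0.001, 0.637, 0.771, 0.0]
wrist_force: [0.1, 0.5, 0.1]
finger_gap: 1.003
```

```bash
python3 st.py;  python3 -c "
from h import *
o,_=cap('wrist','w11.png');cap('scene','s11.png')
t=cv2.imread('pics/w11.png');a=cv2.resize(t[90:290,160:360],None,fx=2.4,fy=2.4,interpolation=cv2.INTER_CUBIC)
t=cv2.imread('pics/s11.png');b=cv2.resize(t[150:270,110:190],None,fx=4,fy=4,interpolation=cv2.INTER_CUBIC)
cv2.imwrite('pics/m11.png',np.hstack([a,b]))"
```

```text
21.225 [574.62 -61.79 258.36] yaw 10.86 F [0.1 0.5 0.1] T [ 0.027  0.016 -0.043] tau6 0.000 j6 1.148
```

View pics/m11.png

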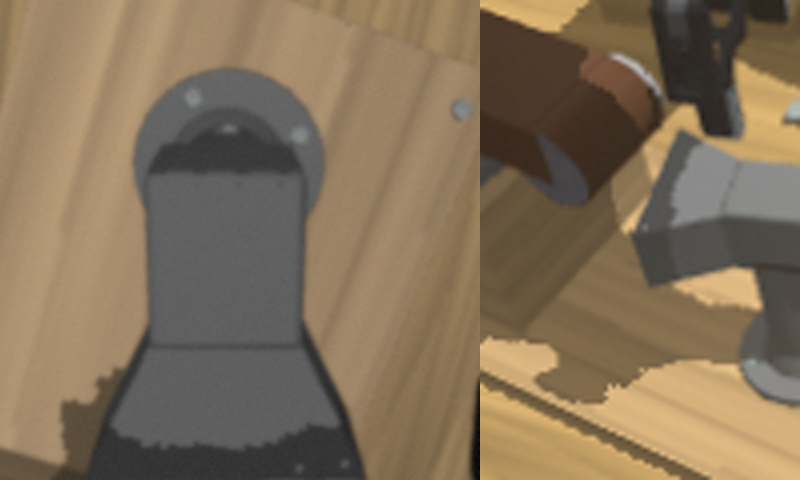

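View pics/s11.png

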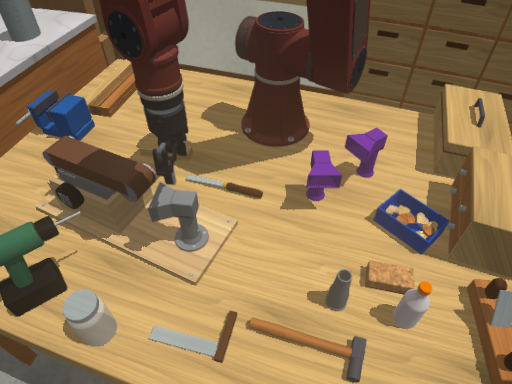

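```bash
python3 -c "
from h import *
env.close_job(); print(env.get_obs()['time_s'])"
```

```text
the job is handed in; nothing more can be done
the job is handed in; nothing more can be done
```

The hood is on the port, fully home and locked by the spring button. I let go of it, raised the arm clear and handed the job in at about 21 s.

**Seating:** The hood came to rest with the gripper 26 mm above its height when I picked the hood up, which matches the flange. Measured wrist forces while sliding it down stayed under about 9 N. The port-axis estimates from the different views agreed to about 2 mm, so I centred the last of it by feel.

**Lock:**
- I twisted the hood to and fro and saw the button move inside the hole, then stop at its edge.
- On a gentle lift the hood moved freely for about 3 mm and then held, at about 16 N measured. I set it back down on the flange before opening the gripper.
- The twist torque rose only weakly at the edge of the hole, so the lift test and the picture are the stronger evidence.

**Last pictures:** The hood stands upright with its mouth towards the sander, about 19 degrees off its direction. The button shows in the hole, and the other things are where they were. I judged uprightness and the untouched things from the pictures, without measuring them.

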